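# Seat the keyed drive shaft in the bench drive hub and hold it home

### The arm

A 6-joint arm with a two-finger parallel gripper is mounted at the origin on a cart in front of the work surface, level with it; the furniture and walls round the work are solid. World frame = base frame: x ahead of the robot, y to its left, z up, the work surface at z = 0. Lengths are in mm, angles in degrees, forces in N, time in s.
With the tool pointing down it reaches from about 350 to 850 mm from the base axis. Payload 8.1 kg.
Tool frame: the origin (TCP) lies at the very end of the fingers, on their centre line; the grasp point (between the pads) lies 19 mm behind it (r.grip_depth is the distance from the TCP to the grasp point, in mm); y points along the fingers, z is the direction in which the jaws open and shut, and the axes are right-handed (so a half turn about y gives the same grasp; the last joint's range is limited). The gripper opens to 85 mm and grips with 20 to 120 N. Pads are 22 mm wide; open, the fingers measure 114 mm over their backs; the gripper's body (76 mm by 85 mm) begins 54 mm behind the grasp point. The pads swing forward as they close: fully open they stand 13 mm farther back than shut.
Start: joints at [66.727, 7.471, 85.268, -0, 87.261, -4.893], TCP at [189.174, 569.402, 231.292] pointing down, gripper open.
Joint ranges: [-169.43, 169.43], [-51.17, 129.36], [1.28, 143.12], [-76.62, 256.62], [0, 156.53], [-152.29, 152.29]. Speed limits (degrees/s): [136.94, 136.94, 159.86, 180, 180, 180].

### API

Orientations are given as [roll, pitch, yaw] about the fixed x, y, z axes, in that order (R = Rz(yaw) Ry(pitch) Rx(roll)).
In Python, from bench import readout, eyes, r gives the robot as it stands. The module is installed in compiled form; this text tells all that it offers.
- The arm moves only by the tool move_arm, never from a script. Its argument "motion" is text: rows parted by semicolons, each of 6 numbers parted by spaces: the shift along the world's x, y, z in cm, then the turn, a rotation vector about the world's x, y, z in degrees. A call has 1 to 10 rows; each row is the pose to reach, as a shift and turn from the pose commanded when the call began; what a row does not reach only later rows make up. A row lasts 1/12 s, in which the tool goes at most 41.7 mm and 7.16 degrees, less where a joint would pass 70% of its speed; a pose out of reach is approached as far as the arm can. A call with a gripper value outside its range is refused whole. "fingers" is the finger opening in cm, from 0 to 8.54, set as the call begins (left out, the last holds). The fingers move at their own pace and stop on an object; "squeeze" is the grip in N (left out, the last holds). Time passes only in rows, so rows that repeat a pose let the fingers close. It gives the time, the measured TCP pose, the force and the opening at its end, in the units of the state.
- readout.sense(): the state, without advancing time (a new reading comes with each control period).
- eyes.snapshot(name): name is "scene" or "side" or "wrist"; returns a dict with "image" (420x560x3 uint8, blue, green, red), "fx", "fy", "cx", "cy" (pixels), "world_to_cam" (4x4, takes a point from world to camera coordinates). Camera axes: x right, y down, z forward; pixel columns grow to the right and rows downward; lengths in mm; the calibration is good to about 2 mm. The wrist camera is an equidistant fisheye: a pixel r from the principal point sees the ray r / f radians off the axis. A picture is of the moment at which its call begins. There is no depth.
- r.hand_in(): hands the job in, once; it reports no verdict.
The state is a dict: "time": time; "joint_pos": joint angles; "qd": joint speeds; "joint_efforts": joint torques, N m; "tool_pos": TCP position; "tcp_rot": TCP orientation; "ft_force": force on the tool from outside, world axes, zero at the start; "wrist_torque": the same for the moment, N m; "finger_gap": finger opening in mm.
Only numpy, scipy, OpenCV 4.12 (cv2) and the standard library are available. Lean on these libraries where they do the work, as an engineer would, in place of code of your own. Each camera call takes 0.05 s, during which the arm holds its last target. There are 200 camera calls.

### The job

Press the pedal of the bench drive unit down to its stop so that it stays down and the guard swings off the hub. Then take the keyed shaft (flat-sided head) from the wooden rack, put it nose first into the hub, turn it until its key slips into the keyway, and push it fully home against the spring, collar down on the hub. Finish while still gripping the shaft and holding it fully home, and leave the plain shaft, the jar, the timer and the rubber kidney alone.

Things in the scene. Friction and masses are not known exactly. Their poses are not given: they have to be found in the camera images.
- unit: Fixed grey bench drive unit: 100 x 100 mm housing, 74 mm high, with a steel hub 54 mm across in the middle, top 80 mm above the table. Origin: centre of its underside; x points away from the pedal, z up. The pedal sticks out at its -x side to 142 mm from the centre. A small tumbler weight swings at its +y side, up to 80 mm high. The hub does not turn.
- hub_mouth (a point): Centre of the hub's top face, 80 mm up; axes as unit. Round blind bore, 22.5 mm, with one keyway: a 12 mm wide slot to 18 mm from the axis, open at the top. The keyway points to the unit's -x side, turned at random by up to 0.6 rad either way; its angle is not reported: see it from above once the guard is open, or feel for it.
- pedal_pad (a point): Middle of the top face of the pedal's 40 x 36 mm rubber pad (it moves with the pedal; 116 mm from the unit's centre towards -x and 58 mm high when up, 122 mm and 38 mm when down). Its axes are parallel to the unit's, turned with the pedal.
- pedal (a joint): Pedal hinge, rad: 0 up, 0.35 level at its stop. A spring and an over-centre tumbler weight on the unit's +y side hold it up: about 8 N on the pad starts it; let go before 0.2 it goes back up, beyond that it tips over and stays down at the stop.
- guard (a joint): Round 40 mm steel guard disc lying 2 mm over the hub, linked to the pedal, rad: 0 covers the bore, 1.4 swung aside to the unit's +x side, clear of the hub (pedal down). Its pivot stud is at (34, 34) mm in the unit frame, top 86 mm above the table.
- rack: Fixed wooden block 130 x 50 x 30 mm with two 22 mm holes, 14 mm deep, at x = -45 and +45 mm; a shaft stands in each, swapped at random. Origin: centre of its underside, x along the block.
- keyed_shaft: Steel shaft, 96 mm long, 0.15 to 0.3 kg, upright in the rack. Origin: centre of its lower end (16 mm up at the start), z up the shaft. 20 mm thick, nose tapered to 14 mm over the lowest 4 mm; key 8 mm wide, from 15 to 39 mm up, to 15 mm from the axis on the -x side; collar 40 mm across, 42 to 48 mm up. Home: collar on the hub face, lower end 42 mm below it.
- shaft_grip (a point): Middle of the keyed shaft's flat-sided head, 80 mm above its lower end; axes as keyed_shaft. The head runs from 60 to 96 mm up, 30 mm along x and 16 mm along y (grip across y); a small nub at the top of its -x end stands over the key. At the start the key points to the robot's side (world -x) within 0.75 rad.
- plain_shaft: Steel shaft without key, 67 mm long, with a round 32 mm head; stands in the other hole of the rack; leave it. Origin: centre of its lower end.
- jar: Lidded jar, 49 mm across, 56 mm high; leave it. Origin: centre of its underside.
- kitchen_timer: Round clockwork timer, 64 mm across, 42 mm high; leave it. Origin: centre of its underside.
- kidney: Flat rubber kidney 44 x 85 x 8 mm; leave it. Origin: centre of its underside.
- seat (a joint): Spring seat in the bore, m, grows as it is pressed down. It meets the shaft's nose 34 mm below the hub face; from there to home (0.008) it pushes back with about 5 to 10 N, and it lifts a shaft that is let go.

How it is judged (in metres and radians):
On the way, in this order (a step that is already met when the one before it is completed fails the run):
1. the pedal is down at its stop and the guard is swung off the hub (value of joint pedal above 0.32 rad and value of joint guard above 1.25 rad), for 0.2 s.
2. the keyed shaft's nose is in the hub bore (horizontal distance between keyed_shaft and hub_mouth below 0.004 m and z of keyed_shaft in the frame of hub_mouth below -0.008 m), for 0.1 s.
At the end, for the whole second after the job is handed in: The keyed shaft's lower end is at least 39.5 mm below the hub face (home is 42 mm), within 4 mm of the bore axis and upright within 0.1 rad, at rest (under 0.02 m/s), still gripped by the fingers (over 3 N) and so held against the spring; the pedal is still down (over 0.32 rad) (z of keyed_shaft in the frame of hub_mouth below -0.0395 m and horizontal distance between keyed_shaft and hub_mouth below 0.004 m and angle between keyed_shaft's own z axis and vertical below 0.1 rad and contact force between the fingers and keyed_shaft above 3 N and linear speed of keyed_shaft below 0.02 m/s and value of joint pedal above 0.32 rad); the arm keeps its last pose, push and grip.
It fails at once if the plain shaft is moved by more than 20 mm (distance of plain_shaft from where it was at the start of the episode above 0.02 m).
It fails at once if the jar is moved by more than 20 mm (distance of jar from where it was at the start of the episode above 0.02 m).
It fails at once if the timer is moved by more than 20 mm (distance of kitchen_timer from where it was at the start of the episode above 0.02 m).
It fails at once if the rubber kidney is moved by more than 20 mm (distance of kidney from where it was at the start of the episode above 0.02 m).
It also fails if it takes over 51 s, if anything falls off the work surface, if the arm or the gripper's body presses on something with over 40 N, if the wrist force passes 120 N, or if a joint passes its speed limit or range.

## Working session

There is one attempt and no reset: what is moved stays moved. The work goes in short steps, Python scripts to look and compute and a tool call to move; the robot and the scene stay as the last step left them, time stands still between calls to the robot, and variables do not carry over. Pictures are saved under pics/ and viewed, about 8 in all and at most 12, crops included, and the job is handed in when it is done.

Besides the shell and the picture viewer there is one more tool, called after "Request:" as name(argument=value, ...) on one line, values as JSON. move_arm: Moves the arm, as the interface text tells. Its arguments: {"type":"object","properties":{"motion":{"type":"string"},"fingers":{"type":"number"},"squeeze":{"type":"number"}},"required":["motion"]}

```bash
mkdir -p pics; python3 - <<'E'
from bench import readout, eyes, r
import cv2,pickle,numpy as np
print(readout.sense(), r.grip_depth)
ims=[]
for n in("scene","side","wrist"):
    s=eyes.snapshot(n); pickle.dump(s,open(f"{n}0.pkl","wb")); cv2.imwrite(f"pics/{n}0.png",s["image"]); 
    print(n,s["fx"],s["fy"],s["cx"],s["cy"]); print(np.round(s["world_to_cam"],3).tolist())
E
```

```text
{'time': 0.0, 'joint_pos': array([ 6.67266562e+01,  7.51579706e+00,  8.53305372e+01,  1.41747278e-03,
        8.72620176e+01, -4.89430229e+00]), 'qd': array([-0.01866328,  0.11316558,  0.0620213 ,  0.04357819,  0.01650159,
        0.01563367]), 'joint_efforts': array([ 6.95152157e-04, -5.69392741e+01, -5.00551128e+01, -1.33767917e-04,
        1.46391938e-02, -1.87693496e-05]), 'tool_pos': array([188.94083136, 568.88244886, 230.22520309]), 'tcp_rot': array([-9.01078360e+01,  1.06549063e-02, -1.83791206e+01]), 'ft_force': array([ 0.75134251,  0.06635645, -0.25503827]), 'wrist_torque': array([ 0.00864819,  0.02976843, -0.03347104]), 'finger_gap': 85.50723639447814} 18.700000000000003
scene 431.5358737165974 431.5358737165974 283.68974109981343 208.30139337130944
[[0.683, -0.731, -0.012, -169.255], [-0.542, -0.496, -0.678, 486.495], [0.49, 0.469, -0.735, 513.489], [0.0, 0.0, 0.0, 1.0]]
side 411.1304052123132 411.1304052123132 274.2111470926726 209.96030796000542
[[-0.985, -0.174, -0.013, 577.932], [-0.054, 0.378, -0.924, 21.088], [0.166, -0.909, -0.381, 1115.157], [0.0, 0.0, 0.0, 1.0]]
wrist 325.19226210127806 325.19226210127806 279.82662517096736 204.43010704143393
[[0.315, 0.949, -0.001, -598.351], [0.904, -0.3, 0.304, -41.034], [0.288, -0.097, -0.953, 379.976], [0.0, 0.0, 0.0, 1.0]]
```

View pics/scene0.png

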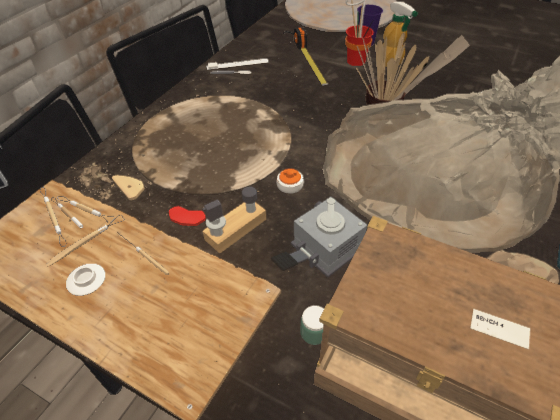

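View pics/side0.png

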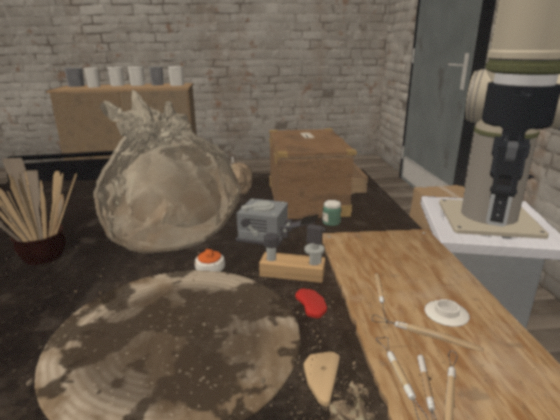

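The scene view shows the unit at about (330,235) with its pedal at (288,258), and the rack at (236,222). The shaft with the collar (keyed) is the left one at (214,215), nearer the robot. The kidney is at (187,215), the timer at (290,180) and the jar at (314,325). I'll look at magnified crops next.

```bash
cat > h.py <<'E'
import numpy as np,cv2,pickle
def ray(s,u,v,fish=False):
    W=np.array(s["world_to_cam"]);R=W[:3,:3];c=-R.T@W[:3,3]
    x,y=(u-s["cx"])/s["fx"],(v-s["cy"])/s["fy"]
    if fish:
        t=np.hypot(x,y);k=np.sin(t)/max(t,1e-9);d=np.array([x*k,y*k,np.cos(t)])
    else: d=np.array([x,y,1.])
    return c,R.T@d
def onz(s,u,v,z,fish=False):
    c,d=ray(s,u,v,fish);return c+d*(z-c[2])/d[2]
def proj(s,P,fish=False):
    W=np.array(s["world_to_cam"]);p=W[:3,:3]@np.array(P,float)+W[:3,3]
    if fish:
        n=np.hypot(p[0],p[1]);t=np.arctan2(n,p[2]);return np.array([s["cx"]+s["fx"]*t*p[0]/n,s["cy"]+s["fy"]*t*p[1]/n])
    return np.array([s["cx"]+s["fx"]*p[0]/p[2],s["cy"]+s["fy"]*p[1]/p[2]])
def tri(s1,p1,s2,p2):
    A=[];b=[]
    for s,p in((s1,p1),(s2,p2)):
        c,d=ray(s,*p);d/=np.linalg.norm(d);M=np.eye(3)-np.outer(d,d);A.append(M);b.append(M@c)
    return np.linalg.lstsq(np.vstack(A),np.hstack(b),rcond=None)[0]
def load(n): return pickle.load(open(n+".pkl","rb"))
E
python3 - <<'E'
import cv2,numpy as np
from h import *
def crop(n,x,y,w,h,k):
    im=load(n)["image"][y:y+h,x:x+w];o=cv2.resize(im,None,fx=k,fy=k,interpolation=cv2.INTER_CUBIC)
    for i in range(0,w,20): cv2.line(o,(i*k,0),(i*k,6),(0,255,255),1);cv2.putText(o,str(x+i),(i*k,16),0,.35,(0,255,255),1)
    for i in range(0,h,20): cv2.line(o,(0,i*k),(6,i*k),(0,255,255),1);cv2.putText(o,str(y+i),(6,i*k+4),0,.35,(0,255,255),1)
    return o
cv2.imwrite("pics/c1.png",crop("scene",195,170,190,120,4))
cv2.imwrite("pics/c2.png",crop("side",220,180,130,110,5))
E
```

```text
Traceback (most recent call last):
  File "h.py", line 21, in load
    def load(n): return pickle.load(open(n+".pkl","rb"))
                                    ~~~~^^^^^^^^^^^^^^^
FileNotFoundError: [Errno 2] No such file or directory: 'scene.pkl'
```

```bash
cat >> h.py <<'E'
def crop(n,x,y,w,h,k):
    im=load(n)["image"][y:y+h,x:x+w];o=cv2.resize(im,None,fx=k,fy=k,interpolation=cv2.INTER_CUBIC)
    for i in range(0,w,20): cv2.line(o,(i*k,0),(i*k,6),(0,255,255),1);cv2.putText(o,str(x+i),(i*k,16),0,.35,(0,255,255),1)
    for i in range(0,h,20): cv2.line(o,(0,i*k),(6,i*k),(0,255,255),1);cv2.putText(o,str(y+i),(6,i*k+4),0,.35,(0,255,255),1)
    return o
E
python3 - <<'E'
from h import *
cv2.imwrite("pics/c1.png",crop("scene0",195,170,190,120,4))
cv2.imwrite("pics/c2.png",crop("side0",220,180,130,110,5))
E
```

```text
(no output)
```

View pics/c1.png

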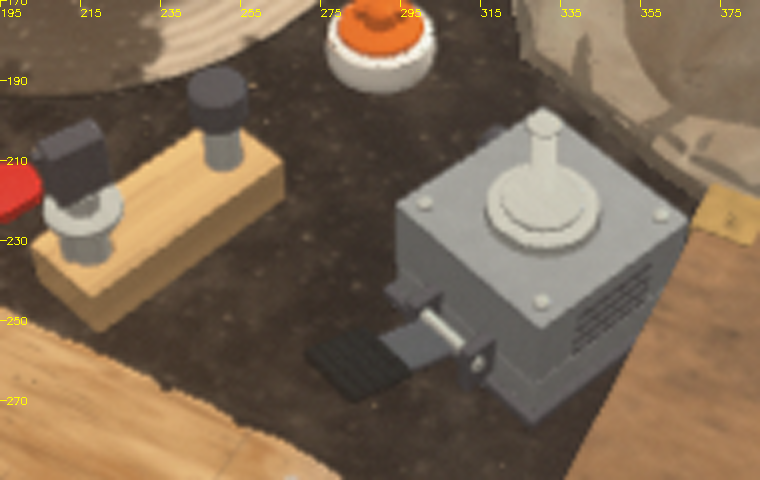

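View pics/c2.png

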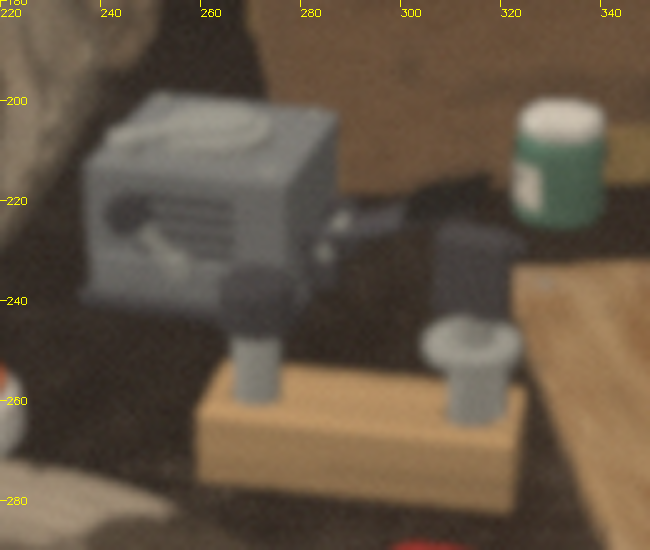

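The crops show the housing top corners in the scene at about (294,221), (330.5,252.5), (367,225) and (331,197). The pad centre is at (284.5,260.5), the keyed shaft's collar at (215.7,222) and the nub at its head's left end.

```bash
python3 - <<'E'
from h import *
s=load("scene0");d=load("side0")
np.set_printoptions(precision=1,suppress=True)
c=[onz(s,195+u/4,170+v/4,74) for u,v in((397,204),(542,330),(687,221),(543,107))]
print("corners",c,"mean",np.mean(c,0))
m=np.mean(c,0)
ang=np.degrees(np.arctan2(*( (c[3]+c[2]-c[0]-c[1])[[1,0]]))) ;print("unit x ang",ang, [np.linalg.norm(c[i]-c[i-1]) for i in range(4)])
print("disc",onz(s,195+543/4,170+205/4,85))
p=onz(s,284.5,260.5,58);print("pad",p,p-m,np.linalg.norm((p-m)[:2]))
print("pad tri",tri(s,(284.5,260.5),d,(220+455/5,180+197/5)))
print("rack",[onz(s,195+u/4,170+v/4,30) for u,v in((33,250),(95,297),(284,165))])
print("collar", onz(s,215.7,170+207/4,64), tri(s,(215.7,222),d,(220+472/5,180+338/5)))
print("plain top",onz(s,195+218/4,170+85/4,83))
# head top corners z=112
print("head",[onz(s,195+u/4,170+v/4,112) for u,v in((37,150),(93,120),(106,138),(50,170))])
print("side housing corners", [onz(d,220+u/5,180+v/5,74) for u,v in((337,113),(285,178),(88,162),(158,95))])
print("side collar",onz(d,220+472/5,180+338/5,62))
E
```

```text
corners [array([538.1, 241.8,  74. ]), array([526.3, 142.4,  74. ]), array([623.8, 132.1,  74. ]), array([636.9, 230.8,  74. ])] mean [581.3 186.8  74. ]
unit x ang -6.178473822383761 [np.float64(99.40065184969694), np.float64(100.06737489698818), np.float64(98.09480304419579), np.float64(99.5587750572144)]
disc [577.3 183.8  85. ]
pad [465.1 199.8  58. ] [-116.2   13.   -16. ] 116.91499120318709
pad tri [463.5 201.2  54.7]
rack [array([419. , 382.8,  30. ]), array([420.4, 336.7,  30. ]), array([546.6, 329.7,  30. ])]
collar [438.6 360.4  64. ] [439.2 361.5  61.9]
plain top [530.3 357.8  83. ]
head [array([424.1, 367.1, 112. ]), array([454.8, 362.5, 112. ]), array([451.2, 349. , 112. ]), array([420. , 352.8, 112. ])]
side housing corners [array([525.4, 151.8,  74. ]), array([537.4, 237.5,  74. ]), array([633.7, 231.9,  74. ]), array([620.6, 139.6,  74. ])]
side collar [439.3 361.7  62. ]
```

```bash
python3 - <<'E'
from h import *
s=load("scene0");d=load("side0")
np.set_printoptions(precision=1,suppress=True)
for a,b in (((331,315),(352,152)),((378,222),(272,155))): print("chest",tri(s,a,d,b))
print("jar",onz(s,315,318,56),"timer",onz(s,290,178,42), "kidney",onz(s,187,215,8))
E
```

```text
chest [374.5  31.5 180. ]
chest [571.1  83.7 173.7]
jar [415.   84.1  56. ] timer [647.  352.7  42. ] kidney [436.3 463.7   8. ]
```

Request:
move_arm(motion="2.5 -3.3 -0.4 0 0 3; 5 -6.7 -0.8 0 0 6; 7.5 -10 -1.2 0 0 9; 10 -13.4 -1.6 0 0 11; 12.5 -16.8 -2 0 0 11; 15 -20.1 -2.5 0 0 11; 17.5 -23.5 -3 0 0 11; 20 -26.8 -4 0 0 11; 22.5 -30.2 -6 0 0 11; 25 -33.5 -8 0 0 11", fingers=0)

```text
time: 0.98
tool_pos: [433.4, 242.3, 157.2]
tcp_rot: [-89.9, -0.1, -7.4]
ft_force: [0.6, 0.1, -0.2]
finger_gap: -0.1
```

Request:
move_arm(motion="2 -2.7 -2 0 0 0; 2.5 -3.4 -5 0 0 0; 2.5 -3.4 -8 0 0 0; 2.5 -3.4 -9 0 0 0; 2.4 -3.4 -9.8 0 0 0; 2.3 -3.4 -10.4 0 0 0; 2.2 -3.4 -11 0 0 0; 2.1 -3.4 -11.4 0 0 0; 2.1 -3.4 -11.4 0 0 0")

```text
time: 1.73
tool_pos: [452.5, 210.2, 42.5]
tcp_rot: [-90.0, 0.0, -7.3]
ft_force: [-0.5, -0.5, -0.3]
finger_gap: 0.0
```

```bash
python3 - <<'E'
from bench import readout, eyes
from h import *
print(readout.sense()["tool_pos"],readout.sense()["ft_force"])
s=eyes.snapshot("scene");pickle.dump(s,open("scene1.pkl","wb"))
cv2.imwrite("pics/c3.png",crop("scene1",195,130,190,150,4))
E
```

```text
[452.47479846 210.21159759  42.54888033] [-0.54210362 -0.5337164  -0.3499511 ]
```

View pics/c3.png

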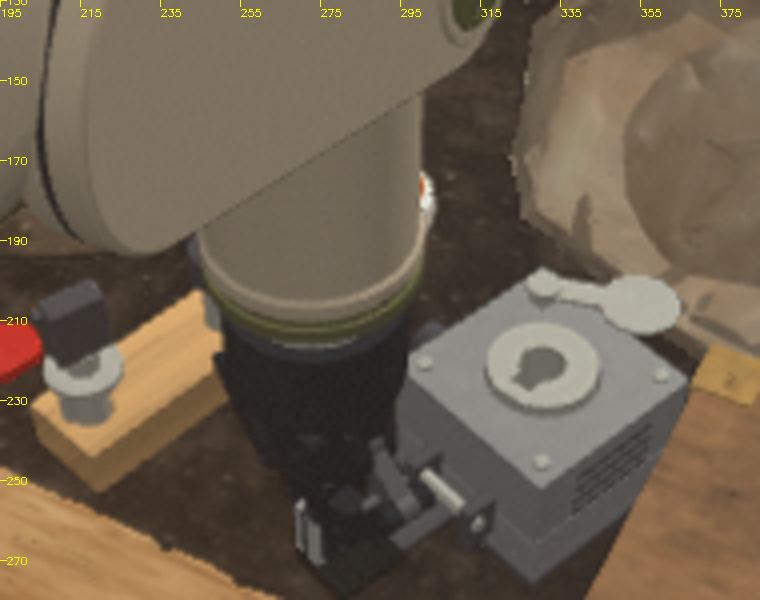

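The pedal is down, the guard is off, and the keyway is visible at crop (522,382) with the bore centre near (543,362). I'll measure its angle now.

```bash
python3 - <<'E'
from h import *
s=load("scene1");np.set_printoptions(precision=1,suppress=True)
# rectify hub plane z=80 to top view, 0.25mm/px
C=np.array([580,186.]);g=np.arange(-40,40,.25)
X,Y=np.meshgrid(g,g);
W=s["world_to_cam"];P=np.stack([C[0]+X,C[1]+Y,np.full_like(X,80)],-1)@W[:3,:3].T+W[:3,3]
u=(s["fx"]*P[...,0]/P[...,2]+s["cx"]).astype(np.float32);v=(s["fy"]*P[...,1]/P[...,2]+s["cy"]).astype(np.float32)
im=cv2.cvtColor(cv2.remap(s["image"],u,v,cv2.INTER_CUBIC),cv2.COLOR_BGR2GRAY)
m=((im>im.max()*0.72)*255).astype(np.uint8)
n,l,st,ce=cv2.connectedComponentsWithStats(m);k=1+np.argmax(st[1:,4]);
cs,_=cv2.findContours((l==k).astype(np.uint8),cv2.RETR_EXTERNAL,cv2.CHAIN_APPROX_NONE)
c=max(cs,key=cv2.contourArea);cen,ax,_=cv2.fitEllipse(cv2.convexHull(c));hc=C+np.array(cen)*.25-40
print("hub",hc,np.array(ax)*.25)
print(im.max(),im.min(),im[160,160])
R=np.hypot(X+C[0]-hc[0],Y+C[1]-hc[1])
T=np.degrees(np.arctan2(Y+C[1]-hc[1],X+C[0]-hc[0]))%360
for r0,r1 in((13,15),(14.5,16.5),(0,20)):
    b=(R<r1)&(R>r0)&(im<(int(im.max())+int(im.min()))/2);print(r0,b.sum()/16,hc*0+[X[b].mean()+C[0],Y[b].mean()+C[1]],"ang",T[b].mean(),np.percentile(T[b],[3,50,97]))
o=cv2.resize(im[::-1],None,fx=1.2,fy=1.2);cv2.imwrite("pics/hub.png",o)
E
```

```text
hub [578.9 179.6] [ 88.6 154.1]
183 92 104
13 74.1875 [578.1 189.8] ang 94.41778162000762 [ 22.7  94.5 166.2]
14.5 74.0625 [577.9 191.5] ang 94.96414120612012 [ 29.8  94.3 161.1]
0 512.25 [578.7 186. ] ang 111.20379883154128 [ 12.8  96.  306.1]
```

View pics/hub.png

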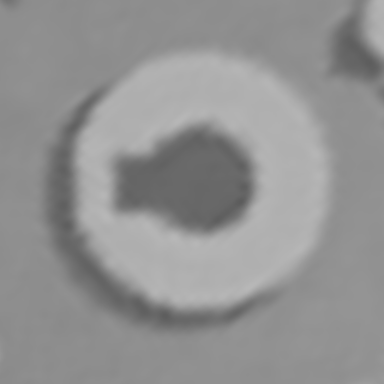

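The rectified hub view shows the bore centre near (200,180) and the keyway's end at (115,183). That puts the keyway at about 182° in world and the hub at about (582,188). I'll rise and take a wrist view to cross-check both targets.

Request:
move_arm(motion="0 0 3 0 0 0; 0 0 7 0 0 0; 0 1.5 10.5 0 0 0; -1 4 13 0 0 0; -1.5 7 15 0 0 0; -1.5 9 15 0 0 0; -1.5 9 15 0 0 0;-1.5 9 15 0 0 0", fingers=5.5)

```text
time: 2.45
tool_pos: [438.1, 301.1, 193.9]
tcp_rot: [-89.9, -0.1, -7.2]
ft_force: [-0.1, -0.5, -0.6]
finger_gap: 55.5
```

```bash
python3 - <<'E'
from bench import readout, eyes
from h import *
q=readout.sense();print(q["tool_pos"],q["tcp_rot"],q["ft_force"])
s=eyes.snapshot("wrist");pickle.dump(s,open("wrist1.pkl","wb"))
for P in((439,361,112),(582,188,80)): print(proj(s,P,True))
cv2.imwrite("pics/w1.png",cv2.resize(s["image"],None,fx=1.4,fy=1.4))
E
```

```text
[438.07404897 301.06792246 193.93960891] [-8.99494481e+01 -7.88818493e-02 -7.24386689e+00] [-0.05985942 -0.4853906  -0.6086102 ]
[361.54413934 201.8683532 ]
[192.12036254 340.27942059]
```

View pics/w1.png

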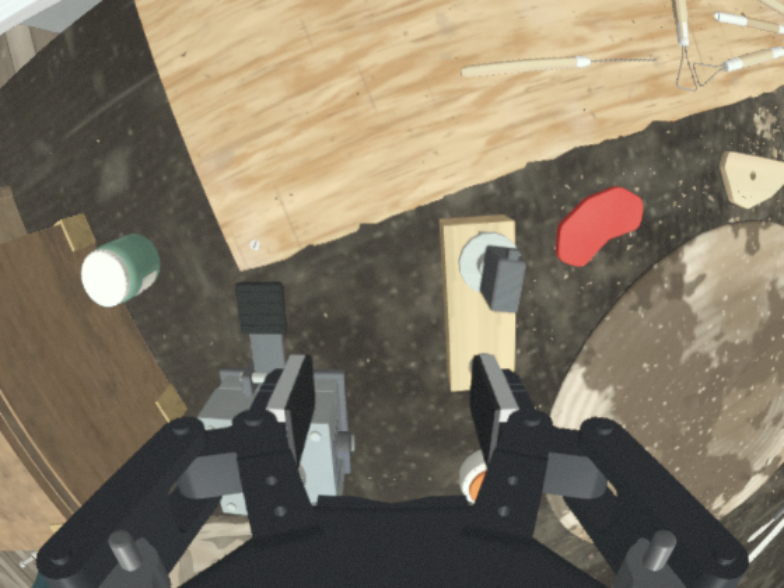

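The wrist view agrees with the estimates: head top centre at about (507,280) against a predicted (506,283). One magnified crop should give the head angle.

```bash
python3 - <<'E'
from h import *
cv2.imwrite("pics/w1c.png",cv2.convertScaleAbs(crop("wrist1",315,160,70,75,8),alpha=1.3))
E
```

```text
(no output)
```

View pics/w1c.png

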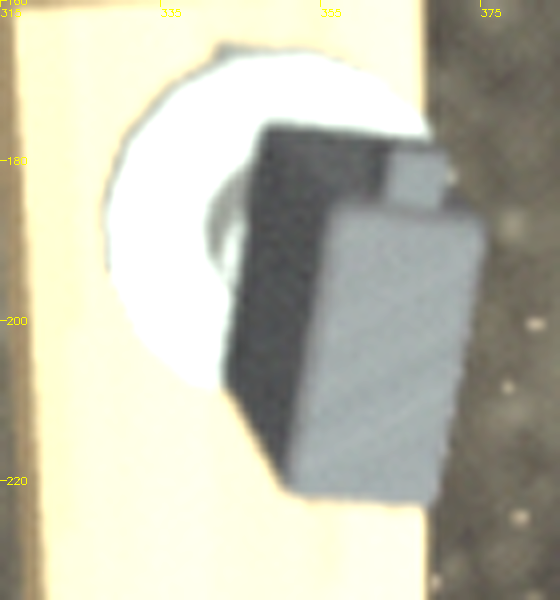

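The crop shows the head's top face with corners at (328,205), (486,215), (436,505) and (288,490), and the nub at the upper end, i.e. the -x side.

```bash
python3 - <<'E'
from h import *
np.set_printoptions(precision=1,suppress=True)
s=load("wrist1");c=[onz(s,315+u/8,160+v/8,112,True) for u,v in((328,205),(486,215),(436,505),(288,490))]
print(c,np.mean(c,0)); a=(c[2]+c[3]-c[0]-c[1]);print("x-axis ang",np.degrees(np.arctan2(a[1],a[0])),np.linalg.norm(a)/2)
for i,j in((0,3),(1,2)):
  e=c[j]-c[i];print(np.degrees(np.arctan2(e[1],e[0])))
c=[onz(s,315+u/8,160+v/8,64,True) for u,v in((108,220),(285,48))];print("collar left pt, top pt",c)
E
```

```text
[array([426.1, 357.5, 112. ]), array([428.8, 372.5, 112. ]), array([456.8, 366.5, 112. ]), array([453.3, 352.1, 112. ])] [441.2 362.2 112. ]
x-axis ang -11.580067532988892 28.178466758677637
-11.14958022526828
-11.996992069403714
collar left pt, top pt [array([438.6, 343. ,  64. ]), array([421.7, 364.1,  64. ])]
```

Request:
move_arm(motion="0.2 3 0 0 0 -2; 0.2 6 0 0 0 -3.8; 0.2 6.1 -2 0 0 -3.8; 0.2 6.1 -5 0 0 -3.8; 0.2 6.1 -8.5 0 0 -3.8; 0.2 6.1 -11 0 0 -3.8; 0.2 6.1 -11.7 0 0 -3.8; 0.2 6.1 -11.7 0 0 -3.8")

```text
time: 3.17
tool_pos: [438.2, 358.6, 72.8]
tcp_rot: [-90.3, 0.3, -11.2]
ft_force: [0.8, -0.0, 0.2]
finger_gap: 54.7
```

Request:
move_arm(motion="0 0 0 0 0 0; 0 0 0 0 0 0; 0 0 0 0 0 0; 0 0 0 0 0 0; 0 0 0 0 0 0; 0 0 0 0 0 0; 0 0 0 0 0 0", fingers=0, squeeze=50)

```text
time: 3.75
tool_pos: [441.7, 361.9, 78.5]
tcp_rot: [-89.8, -0.2, -11.2]
ft_force: [-0.2, -0.1, 6.4]
finger_gap: 15.3
```

Request:
move_arm(motion="0 0 1 0 0 0; 0 0 4 0 0 0; 0 0 7 0 0 0; 0 0 9 0 0 0; 1 -1.3 9.4 0 0 2; 3 -3.8 9.4 0 0 5; 5.2 -6.5 9.4 0 0 8; 7.4 -9.2 9.4 0 0 11; 9.6 -12 9.4 0 0 13.5; 11.5 -14.3 9.4 0 0 13.5")

```text
time: 4.58
tool_pos: [555.9, 215.8, 170.6]
tcp_rot: [-90.0, -0.0, 2.5]
ft_force: [0.6, 0.1, -1.5]
finger_gap: 15.0
```

Request:
move_arm(motion="1.5 -1.8 0 0 0 0; 2.5 -3 -0.5 0 0 0; 2.5 -3.1 -1 0 0 0; 2.5 -3.1 -1 0 0 0; 2.5 -3.1 -1 0 0 0; 2.5 -3.1 -1 0 0 0")

```text
time: 5.08
tool_pos: [579.2, 188.0, 159.8]
tcp_rot: [-90.0, 0.0, 2.4]
ft_force: [1.1, -0.1, -2.7]
finger_gap: 15.3
```

```bash
python3 - <<'E'
from bench import readout, eyes
from h import *
q=readout.sense();print(q["tool_pos"],q["tcp_rot"],q["ft_force"])
for n in("scene","side"):
    s=eyes.snapshot(n);pickle.dump(s,open(n+"2.pkl","wb"))
a=crop("scene2",275,135,110,120,4);b=crop("side2",215,150,85,120,4)
cv2.imwrite("pics/ins.png",np.hstack([a,b]))
E
```

```text
[579.1511759  187.98396342 159.79577956] [-8.99859312e+01  4.87994709e-02  2.39607681e+00] [ 1.12276197 -0.11209265 -2.65293642]
```

View pics/ins.png

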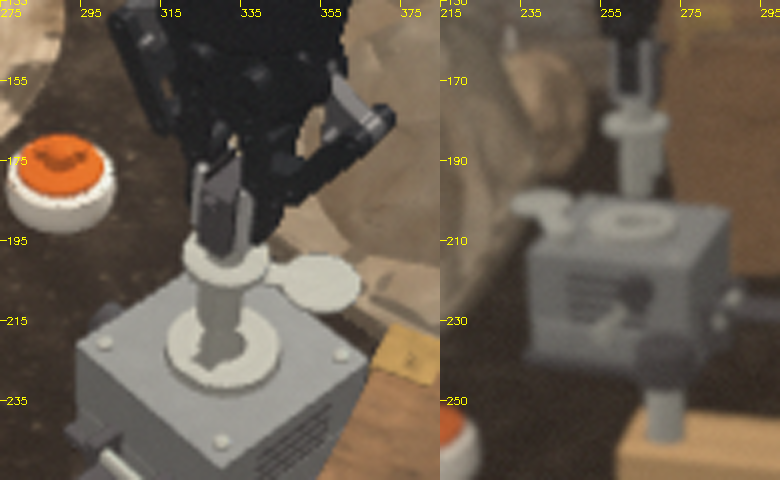

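The left panel (scene) shows the shaft hanging over the hub, collar centre at (226,258) and hub centre near (223,346). The right panel (side) shows the collar at (635,122) and the hub top at (632,221). I'll compare these with projections.

```bash
python3 - <<'E'
from h import *
np.set_printoptions(precision=2,suppress=True)
s=load("scene2");d=load("side2")
zc=97.3+45
sc=lambda p:(275+p[0]/4,135+p[1]/4)
sd=lambda p:(215+(p[0]-440)/4,150+p[1]/4)
col=tri(s,sc((226.5,255)),d,sd((635,122)));print("collar tri",col)
hub=tri(s,sc((223,346)),d,sd((632,221)));print("hub tri",hub)
print("single: collar scene",onz(s,*sc((226.5,252)),zc+3)," side",onz(d,*sd((635,121)),zc+3))
print("hub scene",onz(s,*sc((223,345)),80),"side",onz(d,*sd((632,221)),80))
for P in((579.2,188,145.3),(582,188.5,80)):
    a=proj(s,P);b=proj(d,P);print(P,(a-[275,135])*4,(b-[215,150])*4+[440,0])
E
```

```text
collar tri [577.87 187.85 142.47]
hub tri [581.33 186.87  77.84]
single: collar scene [577.98 187.67 145.3 ]  side [575.66 195.68 145.3 ]
hub scene [580.9  186.32  80.  ] side [579.61 192.92  80.  ]
(579.2, 188, 145.3) [227.62 250.21] [631.74 116.75]
(582, 188.5, 80) [220.88 341.41] [629.62 218.15]
```

Request:
move_arm(motion="0.35 -0.1 0 0 0 0; 0.35 -0.1 -0.8 0 0 0; 0.35 -0.1 -1.4 0 0 0; 0.35 -0.1 -1.8 0 0 0; 0.35 -0.1 -2.1 0 0 0; 0.35 -0.1 -2.4 0 0 0; 0.35 -0.1 -2.4 0 0 0; 0.35 -0.1 -2.4 0 0 0")

```text
time: 5.85
tool_pos: [583.2, 186.0, 135.6]
tcp_rot: [-90.0, 0.0, 2.3]
ft_force: [0.6, 2.8, -4.1]
finger_gap: 15.1
```

Request:
move_arm(motion="0 0.1 0 0 0 0; 0 0.1 -0.3 0 0 0; 0 0.1 -0.6 0 0 0; 0 0.1 -0.6 0 0 0; 0 0.1 -0.6 0 0 0")

```text
time: 6.27
tool_pos: [583.3, 186.6, 129.6]
tcp_rot: [-90.0, 0.0, 2.3]
ft_force: [1.2, 0.4, -1.7]
finger_gap: 15.9
```

Request:
move_arm(motion="0 0 -0.2 0 0 0; 0 0 -0.4 0 0 0; 0 0 -0.6 0 0 0; 0 0 -0.6 0 0 0; 0 0 -0.6 0 0 0")

```text
time: 6.68
tool_pos: [583.4, 186.8, 123.7]
tcp_rot: [-90.0, 0.0, 2.3]
ft_force: [0.2, 0.4, -2.5]
finger_gap: 15.4
```

Request:
move_arm(motion="0 0 -0.4 0 0 0; 0 0 -0.8 0 0 0; 0 0 -1.2 0 0 0; 0 0 -1.4 0 0 0; 0 0 -1.4 0 0 0; 0 0 -1.4 0 0 0")

```text
time: 7.18
tool_pos: [583.4, 186.8, 109.7]
tcp_rot: [-90.0, 0.0, 2.3]
ft_force: [-0.5, -0.5, -2.2]
finger_gap: 15.4
```

Request:
move_arm(motion="0 0 -0.3 0 0 0; 0 0 -0.5 0 0 0; 0 0 -0.7 0 0 0; 0 0 -0.7 0 0 0; 0 0 -0.7 0 0 0")

```text
time: 7.6
tool_pos: [584.0, 187.0, 103.7]
tcp_rot: [-90.0, -0.1, 2.3]
ft_force: [-1.5, 0.6, 4.6]
finger_gap: 15.1
```

Request:
move_arm(motion="0 0 -0.1 0 0 0; 0 0 -0.2 0 0 0; 0 0 -0.2 0 0 0; 0 0 -0.2 0 0 0", squeeze=80)

```text
time: 7.93
tool_pos: [584.1, 187.0, 102.0]
tcp_rot: [-90.0, -0.1, 2.3]
ft_force: [-0.6, -0.4, 6.1]
finger_gap: 15.1
```

Request:
move_arm(motion="0 0 -0.1 0 0 0; 0 0 -0.2 0 0 0; 0 0 -0.2 0 0 0; 0 0 -0.2 0 0 0")

```text
time: 8.27
tool_pos: [584.3, 187.1, 100.8]
tcp_rot: [-90.0, -0.1, 2.3]
ft_force: [-3.1, -0.6, 11.2]
finger_gap: 15.2
```

Request:
move_arm(motion="0 0 -0.1 0 0 0; 0 0 -0.1 0 0 0; 0 0 -0.1 0 0 0; 0 0 -0.1 0 0 0")

```text
time: 8.6
tool_pos: [584.5, 187.1, 100.7]
tcp_rot: [-90.0, -0.1, 2.3]
ft_force: [-5.4, -1.1, 16.4]
finger_gap: 15.2
```

Request:
move_arm(motion="0 0 -0.1 0 0 0; 0 0 -0.1 0 0 0; 0 0 -0.1 0 0 0; 0 0 -0.1 0 0 0")

```text
time: 8.93
tool_pos: [584.6, 187.2, 100.7]
tcp_rot: [-90.0, -0.2, 2.3]
ft_force: [-9.9, -2.0, 22.9]
finger_gap: 15.0
```

```bash
python3 - <<'E'
from bench import readout, eyes
from h import *
q=readout.sense();print(q["tool_pos"],q["ft_force"],q["wrist_torque"])
for n in("scene","side"):
    s=eyes.snapshot(n);pickle.dump(s,open(n+"3.pkl","wb"))
a=crop("scene3",275,165,110,120,4);b=crop("side3",215,150,85,120,4)
cv2.imwrite("pics/home.png",np.hstack([a,b]))
E
```

```text
[584.61415906 187.15485313 100.69241868] [-9.91626928 -1.95597794 22.92183131] [-0.59385257  2.04313507 -0.05058067]
```

View pics/home.png

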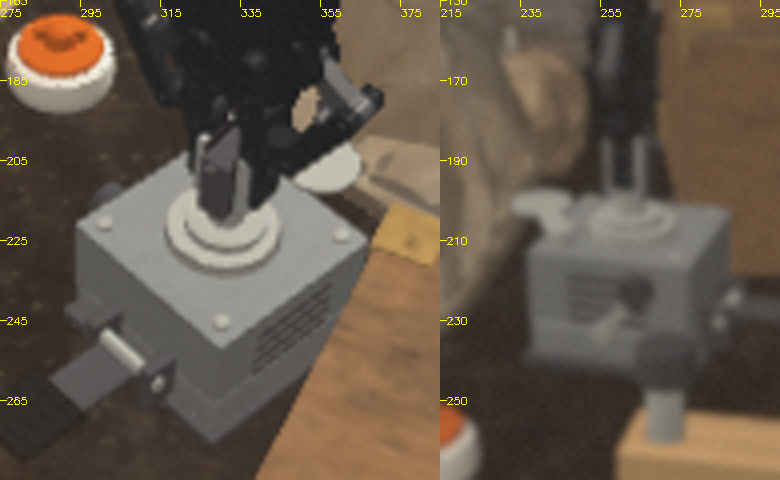

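The collar sits on the hub, the pedal is down, and the hard stop came at TCP z = 100.7 against a predicted 100.5. I'll relieve the sideways load a little and then hand in.

Request:
move_arm(motion="-0.1 0 0 0 0 0; -0.1 0 0 0 0 0; -0.1 0 0 0 0 0; -0.1 0 0 0 0 0; -0.1 0 0 0 0 0; -0.1 0 0 0 0 0")

```text
time: 9.53
tool_pos: [584.5, 187.1, 100.7]
tcp_rot: [-90.0, -0.3, 2.3]
ft_force: [-4.9, -1.0, 19.9]
finger_gap: 15.1
```

```bash
python3 - <<'E'
from bench import readout, r
q=readout.sense();print(q["time"],q["tool_pos"],q["tcp_rot"],q["ft_force"],q["finger_gap"],abs(q["qd"]).max())
if q["tool_pos"][2]<101.3 and q["ft_force"][2]>12: r.hand_in(); print("handed in")
E
```

```text
9.5333 [584.50617057 187.1483356  100.72829022] [-89.97039649  -0.26973738   2.32079906] [-4.88117414 -0.99041888 19.85642868] 15.091096418733912 0.07406156692444836
the job is handed in; nothing more can be done
handed in
```

The job is handed in at 9.5 s: the keyed shaft is fully home in the hub and still gripped, and the pedal is down with the guard swung off the hub. I got no verdict back, so the checks below are my own.

- **Steps:** I pressed the pedal down with closed fingers and picked the keyed shaft from the rack. I turned it 13.5° to the keyway angle measured from the camera and slid it in. The key entered without any search.
- **Home position:** The push ended on a hard stop at TCP z = 100.7 mm, against 100.5 mm predicted. In the last picture the collar sits on the hub face and the pedal is down. I could not measure the shaft's depth directly.
- **Final forces:** The arm holds about 20 N of downward push, with the fingers stopped at 15 mm on the head under an 80 N grip setting and the tool tilted about 0.3°. About 5 N of sideways load remains in x after I eased it from 10 N.
- **Disagreement:** Camera estimates of the hub centre differed by 1 to 3 mm in x and up to about 6 mm in y (side view). The final TCP is at (584.5, 187.1), but the bore centred the shaft, so this did not matter.
- **Other objects:** I never went near the plain shaft, jar, timer or kidney. I did not measure their positions again at the end.

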